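# Top up the nut bin from a spout carton in a tip stand

## Robot

A 6-joint arm with a two-finger parallel gripper is mounted at the origin on a cart in front of the work surface, level with it; the furniture and walls round the work are solid. World frame = base frame: x ahead of the robot, y to its left, z up, the work surface at z = 0. Lengths are in mm, angles in rad, forces in N, time in s.
With the tool pointing down it reaches from about 400 to 925 mm from the base axis. Payload 3.4 kg.
Tool frame: the origin (TCP) lies on the centre line of the jaws, within the pads' length; the fingertips stand 11 mm ahead of it and the grasp point (between the pads) lies 8 mm behind it; z points along the fingers, y is the line along which they close (so a half turn about z gives the same grasp; the last joint's range is limited). The gripper opens to 85 mm and grips with 20 to 120 N. Pads are 22 mm wide; open, the fingers measure 114 mm over their backs; the gripper's body (76 mm by 85 mm) begins 54 mm behind the grasp point. The pads swing forward as they close: fully open they stand 13 mm farther back than shut.
Start: joints at [-1.413, 0.307, 1.506, -0, 1.328, -0.073], TCP at [132.07, -559.633, 242.305] pointing down, gripper open.
Joint ranges: [-3.12, 3.12], [-1.05, 2.28], [0.14, 2.33], [-1.42, 4.57], [0.1, 2.73], [-2.68, 2.68]. Speed limits (rad/s): [2.57, 2.57, 3.14, 3.14, 3.14, 3.14].

## Interface

Orientations are given as a unit quaternion [w, x, y, z].
In Python, from station import env gives the robot as it stands.
- The arm moves only by the tool drive_tool, never from a script. Its argument "increments" is a list of rows, each a list of 7 numbers: the shift along the tool's x, y, z in cm, then the turn, a rotation vector about the tool's x, y, z in degrees, then the opening in per cent of the stroke, from 0 (shut) to 100 (fully open). In form: [[dx, dy, dz, rx, ry, rz, gripper], ...]. A call has 1 to 12 rows; each row shifts and turns the commanded pose from where the row before left it, along the tool's axes as they then stand; what a row does not reach is not made up. A row lasts 1/8 s, in which the tool goes at most 62.5 mm and 10.7 degrees, less where a joint would pass 70% of its speed; a pose out of reach is approached as far as the arm can. A call is refused whole if a number of a shift passes 6.25 or a number of a turn 10.7, either way. A call with a gripper value outside its range is refused whole. The fingers move at their own pace and stop on an object; "force" is the grip in N (left out, the last holds). Time passes only in rows, so rows that do not move let the fingers close. It gives the time, the measured TCP pose, the force, the opening and the grip force at its end, in the units of the state.
- env.state(): the state, without advancing time (a new reading comes with each control period).
- env.snapshot(name): name is "scene" or "top"; returns a dict with "img" (420x560x3 uint8, red, green, blue), "fx", "fy", "cx", "cy" (pixels), "R" (3x3) and "t" (3): a world point X has camera coordinates R X + t. Camera axes: x right, y down, z forward; pixel columns grow to the right and rows downward; lengths in mm; the calibration is good to about 2 mm. A picture is of the moment at which its call begins. There is no depth.
- env.close_job(): hands the job in; it is judged then, once.
The state is a dict: "clock": time; "joints": joint angles; "qvel": joint speeds; "joint_torque": joint torques, N m; "tcp_pos": TCP position; "eef_rot": TCP orientation; "force": force on the tool from outside, world axes, zero at the start; "wrist_torque": the same for the moment, N m; "finger_gap": opening from 0.0 (shut) to 1.0 (fully open); "grip_force": force on a finger pad.
Only numpy, scipy, OpenCV 4.12 (cv2) and the standard library are available. Lean on these libraries where they do the work, as an engineer would, in place of code of your own. Each camera call takes 0.05 s, during which the arm holds its last target. There are 200 camera calls.

## Task

Refill the blue bin from the carton of nuts in the tip stand: slide the yellow side stop over until the carton is snug and square against the opposite cheek (without crushing the cardboard), then fold the carton's spout right out so that it lies flat as a chute. Push the tray's grab bar to tip the tray well over until every nut has poured into the bin, then ease the tray back down onto its rest without dropping it, leaving the carton snug with its spout out. Leave the bin and the bottles beside the stand where they are.

Things in the scene. Friction and masses are not known exactly. Their poses are not given: they have to be found in the camera images.
- stand: Blue sheet-steel tip stand, fixed to the worktop, base 176 (x) x 150 (y) mm. Origin: middle of its underside on the worktop. Its y axis is the pouring direction (towards the bin), x points square to that towards the fixed cheek, z up. It carries a tray whose level floor is 95 mm above the worktop. The tray tips forward about a level axis along the stand's x at y = +60 mm, z = 75 mm.
- tray (a joint): Tipping angle of the aluminium tray: 0 level on its rest, 0.96 rad (55 degrees) fully tipped with the front down. It falls back to 0 by its own weight unless held; tipping takes about 5 to 8 N pushed level on the grab bar at first, less later. Nuts begin to slide at about 0.6 rad; one may cling, and a short jog of the tray loosens it.
- tray_mid (a point): Point on the tray floor, above the stand's origin while the tray is level; moves with the tray, axes as the stand's when level. Tray floor: x -90 to +68 mm, y -79 to +66 mm from here. Fixed cheek: inner face at x = +62 mm, 40 mm high. Back wall at y = -73 mm, 30 mm high.
- front_gap (a point): Point at the tray floor midway between the two aluminium front guards that hold the carton's corners (13.5 mm to +x and 65 mm to +y of tray_mid). Guards: inner face at this y, 3 mm thick, 30 mm high; the gap between them is 81 mm wide. The spout folds out through it, and fouls the -x guard unless the carton stands against the fixed cheek.
- grab_bar (a point): Middle of the tray's grab bar: a level black rubber grip 17 mm thick and 76 mm long along x, on two rods at x = -52 and +52 mm, at y = -85 mm, z = +85 mm from tray_mid (180 mm above the worktop when level). Nothing stands within 70 mm behind it (-y). When tipped 0.96 rad it has gone about 145 mm forward and 75 mm up.
- side_stop: Yellow sliding stop on the tray: upright plate 104 mm long (y), 3 mm thick, 40 mm high, with a foot flange 3 mm high reaching 18.5 mm outward (-x). Origin: on the plate's inner face (towards the carton) at the tray floor, mid-length. It slides along the tray's x towards the fixed cheek with 2 N of friction and stays where it is left; it starts with its origin at x = -62 to -58 mm from tray_mid, and stands at -34 mm when the carton is snug between it and the cheek.
- stop_pad (a point): Centre of the outer face of the round black rubber push pad (22 mm) on the stop, 8 mm outward (-x) of the plate's inner face and 24 mm above the tray floor. Push it towards +x of the stand.
- carton: Loose cardboard carton, 96 (x) x 130 (y) x 56 (z) mm, walls 3 mm, 0.1 to 0.2 kg, holding the nuts, standing in the tray. Origin: middle of its underside; y points to its spout end. It starts a little crooked and 10 to 18 mm clear of the fixed cheek. The top is closed from the back to y = +13 mm; from there to the spout end it is an open thumb notch. The spout end (y = +65 mm) is closed only by the spout between two corner posts, opening 74 mm wide (x -37 to +37).
- spout (a joint): Angle of the cardboard spout, hinged on the lower edge of the carton's spout end (y = +63.5 mm, z = 1.5 mm in the carton): 0 folded up and closing the opening, 1.57 rad folded fully out and flat in line with the carton floor, where it stops. It stays where it is left; about 0.05 N m moves it (1 to 2 N near its edge). Press it gently: a push over about 10 N on its end starts to tip the tray.
- spout_edge (a point): Middle of the spout's green free edge, on its inner face, 46.5 mm from the hinge (48 mm above the carton's underside when shut). The spout is 72 mm wide and 2.5 mm thick, with a wing 2 mm thick along each side on its inner face (68 mm clear between them, 22 mm deep at the hinge, 12 mm at the edge).
- nut_1: M12 steel hex nut, 19 mm across flats, 10.5 mm thick, 18 g; origin in the middle of its underside. Starts flat on the carton's floor in its rear half.
- nut_2: M12 steel hex nut, 19 mm across flats, 10.5 mm thick, 18 g; origin in the middle of its underside. Starts flat on the carton's floor in its rear half.
- nut_3: M12 steel hex nut, 19 mm across flats, 10.5 mm thick, 18 g; origin in the middle of its underside. Starts flat on the carton's floor in its rear half.
- nut_4: M12 steel hex nut, 19 mm across flats, 10.5 mm thick, 18 g; origin in the middle of its underside. Starts flat on the carton's floor in its rear half.
- nut_5: M12 steel hex nut, 19 mm across flats, 10.5 mm thick, 18 g; origin in the middle of its underside. Starts flat on the carton's floor in its rear half.
- nut_6: M12 steel hex nut, 19 mm across flats, 10.5 mm thick, 18 g; origin in the middle of its underside. Starts flat on the carton's floor in its rear half.
- blue_bin: Loose blue plastic parts bin, outside 172 (x) x 119 (y) x 74 (z) mm, walls 4 to 5 mm, with a few small light-coloured parts already in it; origin: middle of its underside. Its -x end is the low front lip (37 mm high), which faces the stand; the other walls are 72 mm high. Inside x -77 to +76 mm, y -49 to +49 mm; its floor is 4 mm up. It stands under where the spout comes down, and need not be moved.
- oiler: Bystander: small drop-oil bottle with a red cap, 29 mm thick, 90 mm high, upright, robot side of the stand; origin in its underside.
- grease_pot: Bystander: small clear round pot with a white cap, 53 mm wide, 50 mm high, robot side of the bin; origin in its underside.
- glue_bottle: Bystander: slim white bottle with a blue label, 27 mm thick, 100 mm high, upright, far side of the stand; origin in its underside.
Not all that is in view belongs to the job. Leave any turquoise look-alike of the carton alone.

How it is judged (in metres and radians):
On the way, in this order (a step that is already met when the one before it is completed fails the run):
1. the side stop is pushed up so that the carton stands snug (within 3 mm) and square (within 2 degrees) against the fixed cheek (x of side_stop in the frame of tray_mid above -0.037 m and x of carton in the frame of tray_mid above 0.011 m and angle between the y axis of carton and the y axis of tray_mid, either way round below 0.035 rad), for 0.2 s.
2. the spout is folded out flat (at least 1.4 rad) with all the nuts still in the carton and the tray level (value of joint spout above 1.4 rad and value of joint tray below 0.1 rad and y of nut_1 in the frame of carton between -0.062 and 0.062 m and z of nut_1 in the frame of carton between -0.005 and 0.056 m and y of nut_2 in the frame of carton between -0.062 and 0.062 m and z of nut_2 in the frame of carton between -0.005 and 0.056 m and y of nut_3 in the frame of carton between -0.062 and 0.062 m and z of nut_3 in the frame of carton between -0.005 and 0.056 m and y of nut_4 in the frame of carton between -0.062 and 0.062 m and z of nut_4 in the frame of carton between -0.005 and 0.056 m and y of nut_5 in the frame of carton between -0.062 and 0.062 m and z of nut_5 in the frame of carton between -0.005 and 0.056 m and y of nut_6 in the frame of carton between -0.062 and 0.062 m and z of nut_6 in the frame of carton between -0.005 and 0.056 m), for 0.2 s.
3. the tray is tipped well over (at least 0.75 rad) with the spout out (value of joint tray above 0.75 rad and value of joint spout above 1.35 rad), for 0.2 s.
At the end, for the whole second after the job is handed in: All six nuts lie at rest inside the blue bin; the tray is back level on its rest (under 0.03 rad), the carton still standing in it upright, snug (within 3 mm) and square (within 2 degrees) between stop and cheek with its spout folded out (over 1.3 rad); the bin stands upright (all of step 1 and value of joint tray below 0.03 rad and value of joint spout above 1.3 rad and angle between each of carton, blue_bin's own z axis and vertical below 0.06 rad and linear speed of carton below 0.02 m/s and x of nut_1 in the frame of blue_bin between -0.078 and 0.078 m and y of nut_1 in the frame of blue_bin between -0.05 and 0.05 m and z of nut_1 in the frame of blue_bin between 0 and 0.06 m and linear speed of each of nut_1, nut_2, nut_3, nut_4, nut_5, nut_6 below 0.03 m/s and x of nut_2 in the frame of blue_bin between -0.078 and 0.078 m and y of nut_2 in the frame of blue_bin between -0.05 and 0.05 m and z of nut_2 in the frame of blue_bin between 0 and 0.06 m and x of nut_3 in the frame of blue_bin between -0.078 and 0.078 m and y of nut_3 in the frame of blue_bin between -0.05 and 0.05 m and z of nut_3 in the frame of blue_bin between 0 and 0.06 m and x of nut_4 in the frame of blue_bin between -0.078 and 0.078 m and y of nut_4 in the frame of blue_bin between -0.05 and 0.05 m and z of nut_4 in the frame of blue_bin between 0 and 0.06 m and x of nut_5 in the frame of blue_bin between -0.078 and 0.078 m and y of nut_5 in the frame of blue_bin between -0.05 and 0.05 m and z of nut_5 in the frame of blue_bin between 0 and 0.06 m and x of nut_6 in the frame of blue_bin between -0.078 and 0.078 m and y of nut_6 in the frame of blue_bin between -0.05 and 0.05 m and z of nut_6 in the frame of blue_bin between 0 and 0.06 m); the robot touches nothing.
It fails at once if the cardboard is crushed: the stop presses on the carton with more than 40 N (contact force between side_stop and carton above 40 N).
It fails at once if the tray is dropped: it falls back faster than 2.5 rad/s (velocity of joint tray below -2.5 rad/s).
It fails at once if the bin is shoved more than 30 mm (distance of blue_bin from where it was at the start of the episode above 0.03 m).
It fails at once if a bottle or pot beside the stand is pushed more than 30 mm or knocked over (distance of any of oiler, grease_pot, glue_bottle from where it was at the start of the episode above 0.03 m or angle between any of oiler, grease_pot, glue_bottle's own z axis and vertical above 0.3 rad).
It also fails if it takes over 64 s, if anything falls off the work surface, if the arm or the gripper's body presses on something with over 40 N, if the wrist force passes 120 N, or if a joint passes its speed limit or range.

## Working session

There is one attempt and no reset: what is moved stays moved. The work goes in short steps, Python scripts to look and compute and a tool call to move; the robot and the scene stay as the last step left them, time stands still between calls to the robot, and variables do not carry over. Pictures are saved under pics/ and viewed, at most 10 in all, crops included, and the job is handed in when it is done.

Besides the shell and the picture viewer there is one more tool, called after ">>>" as name([rows], argument=value, ...), one row to a line, values as JSON. drive_tool: Moves the arm, as the interface text tells. Its arguments: {"type":"object","properties":{"increments":{"type":"array"},"force":{"type":"number"}},"required":["increments"]}

```bash
ls; mkdir -p pics
python3 - <<'E'
from station import env
import cv2,json
print(env.state())
for n in("scene","top"):
    s=env.snapshot(n); cv2.imwrite(f"pics/{n}0.png",s["img"][:,:,::-1])
    print(n,s["fx"],s["fy"],s["cx"],s["cy"],s["R"],s["t"])
E
```

```text
pics
{'clock': 0.0, 'joints': array([-1.41250999e+00,  3.07563849e-01,  1.50768973e+00, -4.53675681e-06,
        1.32843231e+00, -7.35172478e-02]), 'qvel': array([ 1.28801437e-03,  4.47858694e-04,  9.18522882e-04,  5.48125034e-05,
        2.51354007e-04, -7.69684550e-04]), 'joint_torque': array([-1.10890942e-03, -4.57563329e+01, -2.51918149e+01, -4.96461489e-04,
        1.34990804e-02, -5.75671777e-06]), 'tcp_pos': array([ 131.95133767, -558.93868095,  241.38012522]), 'eef_rot': array([-1.04557999e-03,  9.93290295e-01,  1.15642958e-01, -4.65464783e-05]), 'force': array([-0.06329474,  0.26412803,  0.68801514]), 'wrist_torque': array([ 0.00067155, -0.00440979,  0.01122775]), 'grip_force': 0.0, 'finger_gap': 1.0021602210918232}
scene 420.03202113823517 420.03202113823517 279.28907926912206 205.13567281918856 [[-0.56706914 -0.82346008 -0.01860352]
 [-0.40364978  0.2975164  -0.86518833]
 [ 0.7179829  -0.48311229 -0.50110185]] [250.52155286 359.74336569 471.33597146]
top 434.417767253658 434.417767253658 288.89461674076995 206.54562788562657 [[-0.01665991 -0.99985207  0.0042771 ]
 [-0.99404748  0.01610226 -0.10775119]
 [ 0.10766638 -0.00604677 -0.99416869]] [ -76.08706302  572.87052695 1103.64267789]
```

View pics/scene0.png

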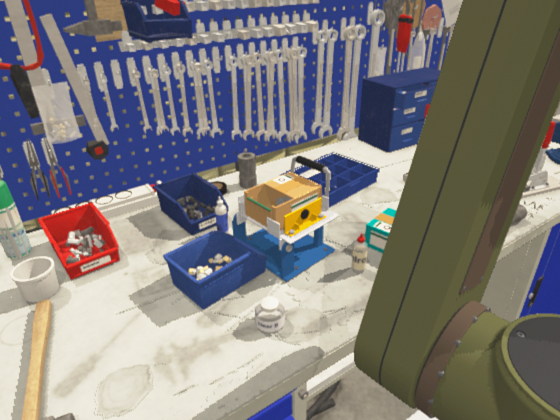

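View pics/top0.png

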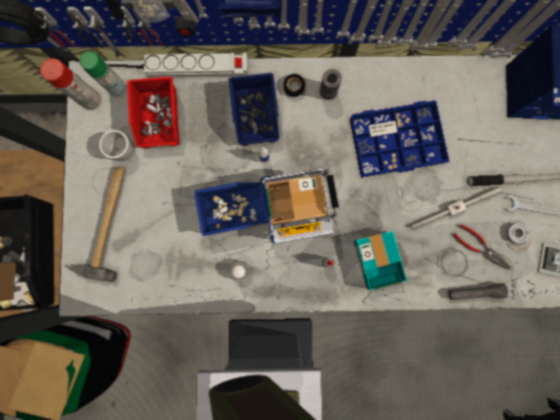

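The tan carton stands in the stand at top (297,200), with the yellow stop on its robot side at (300,228), the black grab bar at (333,190) and the blue bin at (228,208). The oiler is at (329,262), the pot at (238,271) and the glue bottle at (264,154). The turquoise carton at (380,260) is the look-alike; other blue bins are at (254,107) and (400,138).

Run:
```python
import cv2,numpy as np
a=cv2.imread("pics/top0.png")[160:280,190:350]; b=cv2.imread("pics/scene0.png")[140:290,220:400]
cv2.imwrite("pics/c_top.png",cv2.resize(a,None,fx=5,fy=5,interpolation=cv2.INTER_CUBIC))
cv2.imwrite("pics/c_sc.png",cv2.resize(b,None,fx=4,fy=4,interpolation=cv2.INTER_CUBIC))
```

```text
(no output)
```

View pics/c_top.png

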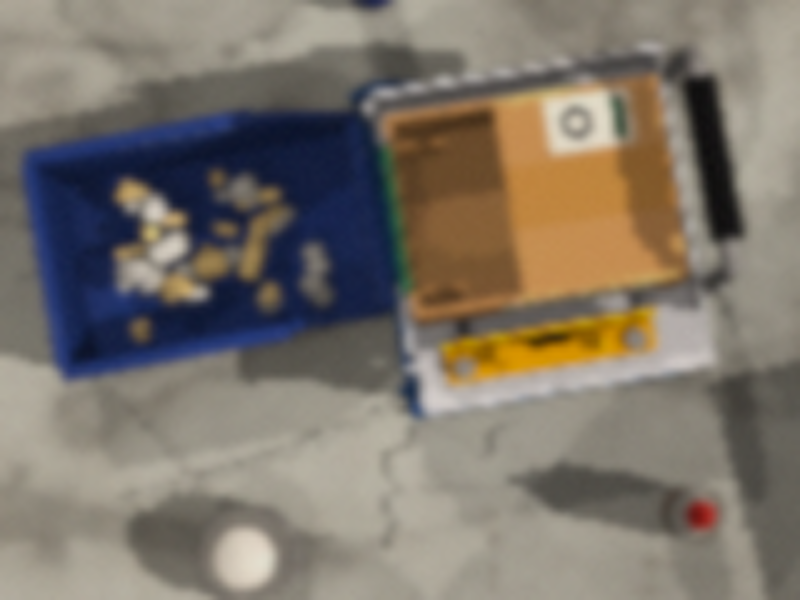

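View pics/c_sc.png

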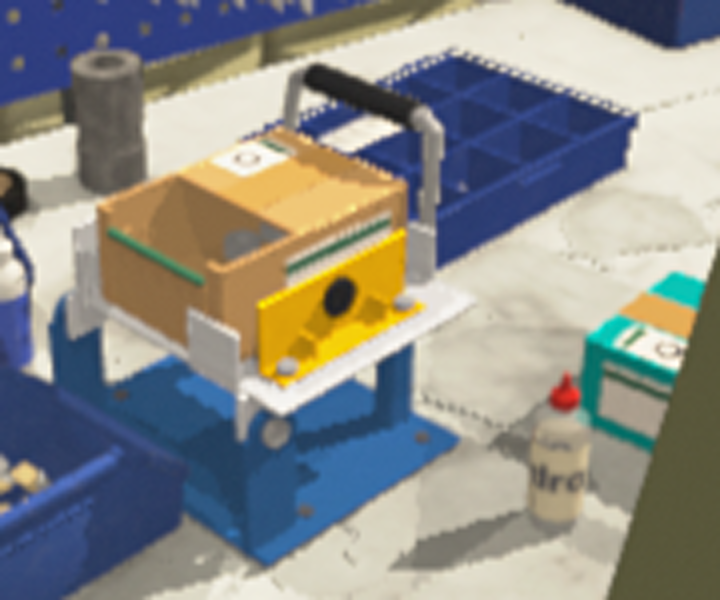

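Top crop: the yellow stop spans about (445–655, 310–385), the bar runs (700,80)–(728,238), and the tray's near edge runs (413,412)–(715,362). Scene crop: the pad is at (340,297), the bar's mid-point at (362,95), and the green spout edge runs (110,232)–(203,281). I'll take the tan carton in the stand and leave the turquoise one at scene crop (660,350).

```bash
cat > h.py <<'E'
import numpy as np
from station import env
C={"scene":(420.032,279.289,205.136,np.array([[-0.56706914,-0.82346008,-0.01860352],[-0.40364978,0.2975164,-0.86518833],[0.7179829,-0.48311229,-0.50110185]]),np.array([250.52155286,359.74336569,471.33597146])),
"top":(434.4178,288.8946,206.5456,np.array([[-0.01665991,-0.99985207,0.0042771],[-0.99404748,0.01610226,-0.10775119],[0.10766638,-0.00604677,-0.99416869]]),np.array([-76.08706302,572.87052695,1103.64267789]))}
def ray(c,p):
    f,cx,cy,R,t=C[c]; d=R.T@np.array([(p[0]-cx)/f,(p[1]-cy)/f,1]); return -R.T@t,d
def onz(c,p,z):
    o,d=ray(c,p); return o+d*(z-o[2])/d[2]
def tri(p1,p2):
    o1,d1=ray("top",p1);o2,d2=ray("scene",p2)
    s=np.linalg.lstsq(np.c_[d1,-d2],o2-o1,rcond=None)[0]
    a=o1+s[0]*d1;b=o2+s[1]*d2; return (a+b)/2,np.linalg.norm(a-b)
def proj(c,X):
    f,cx,cy,R,t=C[c];q=R@X+t;return q[:2]/q[2]*f+[cx,cy]
T=lambda u,v:(190+(u-2)/5,160+(v-2)/5)   # c_top pixel -> full
S=lambda u,v:(220+(u-1.5)/4,140+(v-1.5)/4)
def show(name,cam,crop,k):
    import cv2
    u0,v0,u1,v1=crop
    im=env.snapshot(cam)["img"][v0:v1,u0:u1,::-1]
    cv2.imwrite(f"pics/{name}.png",cv2.resize(im,None,fx=k,fy=k,interpolation=cv2.INTER_CUBIC))
E
python3 - <<'E'
from h import *
import cv2
np.set_printoptions(precision=1,suppress=True)
print("bar tri",tri(T(713,157),S(362,95)))
a,b=onz("top",T(701,80),182),onz("top",T(728,238),182);print("bar ends",a,b,np.linalg.norm(a-b))
A,B=onz("top",T(408,414),95),onz("top",T(716,362),95);print("tray -x edge front,back",A,B,np.linalg.norm(A-B))
for n,d in(("bar",(a-b)),("edge",A-B)): print(n,np.degrees(np.arctan2(d[1],d[0])))
# sidestop yellow contour
im=cv2.imread("pics/top0.png");hsv=cv2.cvtColor(im,cv2.COLOR_BGR2HSV)
m=cv2.inRange(hsv,(20,150,120),(32,255,255));m[:, :270]=0;m[:,335:]=0;m[:215]=0;m[245:]=0
n,l,s,c=cv2.connectedComponentsWithStats(m);i=1+s[1:,4].argmax();print(s[i]);r=cv2.minAreaRect(np.argwhere(l==i)[:,::-1].astype(np.float32));print(r)
for p in cv2.boxPoints(r):print(p,onz("top",p,98),onz("top",p,135))
for nm,p,z in(("carton FL(-x front)",(415,318),151),("FR",(375,112),151),("BR",(662,75),151),("BL",(690,280),151)):print(nm,onz("top",T(*p),z))
print("spout edge",onz("scene",S(110,232),147),onz("scene",S(203,281),147), onz("top",T(383,140),147),onz("top",T(405,305),147))
for nm,p,z in(("oiler",(703,515),88),("pot",(243,557),50),("glue",(372,0),95)):print(nm,onz("top",T(*p),z))
for p in((30,155),(240,112),(68,375),(300,335)):print("bin",onz("top",T(*p),72))
E
```

```text
bar tri (array([ 589. , -184.3,  180.3]), np.float64(1.294406726490673))
bar ends [ 624.7 -179.1  182. ] [ 552.  -189.3  182. ] 73.399911534403
tray -x edge front,back [477.3 -40.4  95. ] [ 500.2 -191.6   95. ] 152.89437099760266
bar 8.05292458927554
edge 98.61413312782184
[279 222  41  13 251]
((299.3770446777344, 228.3878631591797), (7.850116729736328, 40.75822067260742), 81.02737426757812)
[278.6 227.7] [512.7 -59.1  98. ] [510.5 -59.8 135. ]
[318.9 221.3] [ 526.7 -157.9   98. ] [ 524.  -155.2  135. ]
[320.1 229.1] [ 507.7 -160.5   98. ] [ 505.6 -157.6  135. ]
[279.9 235.4] [493.8 -61.9  98. ] [492.2 -62.4 135. ]
carton FL(-x front) [520.2 -46.2 151. ]
FR [617.5 -28.7 151. ]
BR [ 632.9 -163.9  151. ]
BL [ 535.9 -174.6  151. ]
spout edge [591.9 -28.9 147. ] [524.6 -39.9 147. ] [604.7 -32.1 147. ] [526.7 -41.5 147. ]
oiler [ 425.8 -183.9   88. ]
pot [407.8  45.4  50. ]
glue [683.3 -25.   95. ]
bin [611.4 149.6  72. ]
bin [631.7  43.6  72. ]
bin [500.1 130.   72. ]
bin [518.2  14.   72. ]
```

>>> drive_tool([
  [0,0,0,0,0,4.8,0],
  [2,-2,0,0,0,0,0],
  [4,-4,0,0,0,0,0],
  [4,-4,0,0,0,0,0],
  [4,-4,0,0,0,0,0],
  [4,-4,0,0,0,0,0],
  [4,-4,0,0,0,0,0],
  [4,-4,0,0,0,0,0],
  [4,-4,0,0,0,0,0],
  [4,-4,0,0,0,0,0],
  [4,-3,0,0,0,0,0],
  [2,-2,0,0,0,0,0],
], force=20)

```text
clock: 1.6
tcp_pos: [470.8, -111.6, 242.2]
eef_rot: [-0.0, 0.997, 0.076, 0.0]
force: [0.3, -0.1, -0.1]
finger_gap: -0.0
grip_force: 0.0
```

```bash
cat >> h.py <<'E'
M=np.array([576.7,-98.5,95.]);ps=np.radians(8.4)
EX=np.array([np.cos(ps),np.sin(ps),0]);EY=np.array([-np.sin(ps),np.cos(ps),0])
def W(x,y,z):return M+x*EX+y*EY+np.array([0,0,z])
def L(X):d=np.asarray(X)-M;return np.array([d@EX,d@EY,d[2]])
def st():
    s=env.state();w,x,y,z=s["eef_rot"]
    from scipy.spatial.transform import Rotation as Ro
    R=Ro.from_quat([x,y,z,w]).as_matrix()
    f=s["force"];print("t",s["clock"].round(2) if hasattr(s["clock"],"round") else s["clock"],"tcp",s["tcp_pos"].round(1),"local",L(s["tcp_pos"]).round(1),"toolx deg",np.degrees(np.arctan2(R[1,0],R[0,0])).round(2),"z",R[:,2].round(3),"Floc",np.array([f@EX,f@EY,f[2]]).round(2),"gap",round(float(s["finger_gap"]),3))
    return s
E
python3 - <<'E'
from h import *
np.set_printoptions(precision=1,suppress=True)
st()
print("pad pred",proj("scene",W(-66.5,0,24)),"seen",S(340,297))
print("bar",proj("scene",W(0,-85,85)),S(362,95),proj("top",W(0,-85,87)),T(713,157))
print("corner",proj("scene",W(-90,66,0)),S(283,412), proj("scene",W(-90,-79,0)),S(478,297))
E
```

```text
t 1.6 tcp [ 470.8 -111.6  242.2] local [-106.7    2.6  147.2] toolx deg 8.71 z [ 0.  0. -1.] Floc [ 0.2 -0.2 -0.1] gap -0.0
pad pred [303.4 214.4] seen (304.625, 213.875)
bar [309.2 163.7] (310.125, 163.375) [331.8 191. ] (332.2, 191.0)
corner [287.7 242.8] (290.375, 242.625) [337.9 214.5] (339.125, 213.875)
```

>>> drive_tool([
  [0,0.3,4,0,0,0,0],
  [0,0,5,0,0,0,0],
  [0,0,3.5,0,0,0,0],
  [1,0,0,0,0,0,0],
  [1,0,0,0,0,0,0],
  [0.4,0,0,0,0,0,0],
  [0.2,0,0,0,0,0,0],
  [0,0,0,0,0,0,0],
])

```text
clock: 2.6
tcp_pos: [496.7, -114.1, 118.0]
eef_rot: [0.0, 0.997, 0.074, 0.001]
force: [0.2, 0.8, 0.3]
finger_gap: 0.004
grip_force: 0.0
```

```bash
sed -i 's/576.7,-98.5/576.9,-99.5/' h.py; python3 -c "
from h import *
st()"
```

```text
t 2.6 tcp [ 496.7 -114.1  118. ] local [-81.5  -2.8  23. ] toolx deg 8.49 z [ 0.001 -0.    -1.   ] Floc [0.27 0.79 0.26] gap 0.004
```

>>> drive_tool([
  [0.3,0,0,0,0,0,0],
  [0.3,0,0,0,0,0,0],
  [0.3,0,0,0,0,0,0],
  [0.3,0,0,0,0,0,0],
  [0.3,0,0,0,0,0,0],
  [0.3,0,0,0,0,0,0],
  [0.2,0,0,0,0,0,0],
  [0.2,0,0,0,0,0,0],
  [0.1,0,0,0,0,0,0],
  [0,0,0,0,0,0,0],
])

```text
clock: 3.85
tcp_pos: [519.1, -110.4, 117.2]
eef_rot: [-0.0, 0.997, 0.074, -0.0]
force: [-2.7, 0.3, 1.6]
finger_gap: -0.001
grip_force: 1.5
```

```bash
python3 -c "
from h import *
st()"
```

```text
t 3.85 tcp [ 519.1 -110.4  117.2] local [-58.8  -2.4  22.2] toolx deg 8.48 z [-0.  0. -1.] Floc [-2.68  0.67  1.59] gap -0.001
```

Contact is about 3 N (friction); roughly 5–6 mm to go, in 1 mm steps.

>>> drive_tool([
  [0.1,0,0,0,0,0,0],
  [0.1,0,0,0,0,0,0],
  [0.1,0,0,0,0,0,0],
  [0,0,0,0,0,0,0],
])

```text
clock: 4.35
tcp_pos: [522.1, -110.0, 117.2]
eef_rot: [-0.0, 0.997, 0.074, -0.0]
force: [-3.3, 1.6, 0.2]
finger_gap: 0.001
grip_force: 1.5
```

>>> drive_tool([
  [0.1,0,0,0,0,0,0],
  [0,0,0,0,0,0,0],
])

```text
clock: 4.6
tcp_pos: [523.0, -110.0, 117.2]
eef_rot: [-0.0, 0.997, 0.074, -0.0]
force: [-2.7, 3.0, 0.8]
finger_gap: -0.004
grip_force: 1.6
```

>>> drive_tool([
  [0.1,0,0,0,0,0,0],
  [0,0,0,0,0,0,0],
])

```text
clock: 4.85
tcp_pos: [524.1, -109.9, 117.2]
eef_rot: [-0.0, 0.997, 0.074, -0.0]
force: [-3.4, 1.9, -0.4]
finger_gap: -0.001
grip_force: 1.6
```

>>> drive_tool([
  [0.1,0,0,0,0,0,0],
  [0,0,0,0,0,0,0],
])

```text
clock: 5.1
tcp_pos: [524.1, -109.9, 117.2]
eef_rot: [0.0, 0.997, 0.074, -0.001]
force: [-5.9, 1.4, 0.6]
finger_gap: 0.006
grip_force: 2.7
```

>>> drive_tool([
  [0.1,0,0,0,0,0,0],
  [0,0,0,0,0,0,0],
])

```text
clock: 5.35
tcp_pos: [524.2, -109.8, 117.2]
eef_rot: [0.0, 0.997, 0.074, -0.002]
force: [-8.1, 0.7, 2.9]
finger_gap: -0.001
grip_force: 3.9
```

>>> drive_tool([
  [0.1,0,0,0,0,0,0],
  [0,0,0,0,0,0,0],
  [0,0,0,0,0,0,0],
])

```text
clock: 5.72
tcp_pos: [524.2, -109.8, 117.2]
eef_rot: [0.0, 0.997, 0.074, -0.003]
force: [-9.4, 0.3, 4.8]
finger_gap: -0.005
grip_force: 5.0
```

```bash
python3 -c "
from h import *
st(); show('s2','top',(250,170,350,245),8)"
```

```text
t 5.725 tcp [ 524.2 -109.8  117.2] local [-53.7  -2.5  22.2] toolx deg 8.51 z [-0.005 -0.001 -1.   ] Floc [-9.28  1.69  4.84] gap -0.005
```

View pics/s2.png

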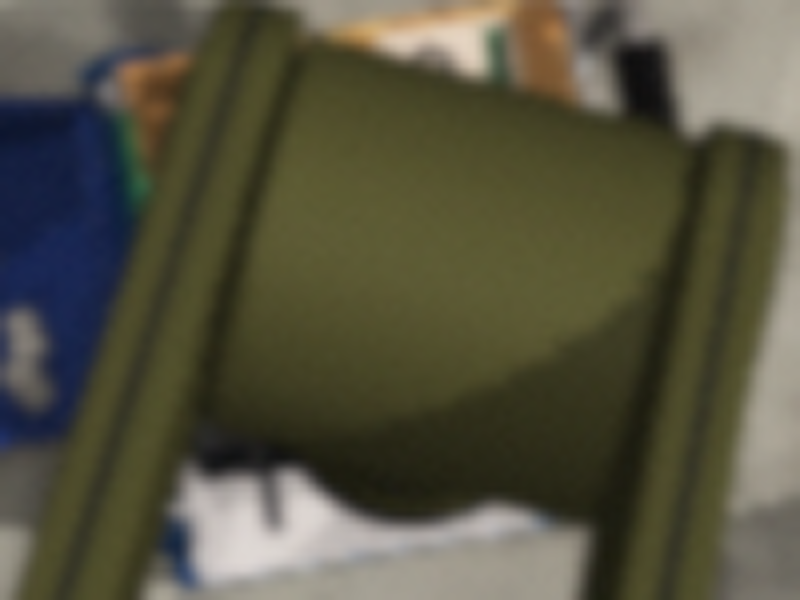

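>>> drive_tool([
  [-1,0,0,0,0,0,0],
  [-2,0,0,0,0,0,0],
  [0,0,-4,0,0,0,0],
  [0,0,-4,0,0,0,0],
  [3,-1.3,0,0,0,0,0],
  [3.5,-1.3,0,0,0,0,0],
  [3.3,-1.2,0,0,0,0,0],
  [0,0,0,0,0,0,0],
])

```text
clock: 6.78
tcp_pos: [592.8, -61.4, 198.0]
eef_rot: [0.001, 0.997, 0.075, 0.003]
force: [-0.6, -0.6, -0.5]
finger_gap: -0.003
grip_force: 0.0
```

```bash
python3 -c "
from h import *
st(); show('s3','scene',(220,140,400,290),4)"
```

```text
t 6.775 tcp [592.8 -61.4 198. ] local [ 21.3  35.4 103. ] toolx deg 8.58 z [ 0.006 -0.001 -1.   ] Floc [-0.72 -0.49 -0.53] gap -0.003
```

View pics/s3.png

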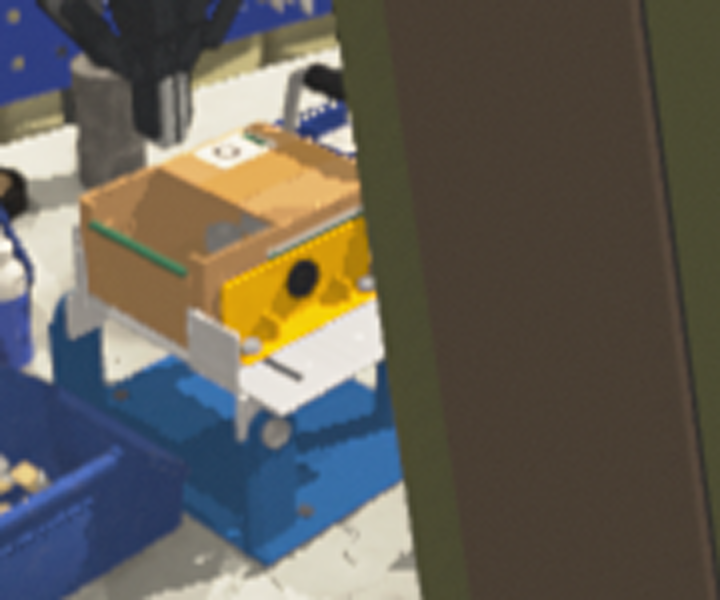

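The stop has slid up against the carton (pad now at (303,278)), the green edge runs (92,225)–(185,273), and the fingertips are above the notch at (175,140).

```bash
python3 -c "
from h import *
print(proj('scene',W(-42,0,24)),S(303,278),'now stop x estimates:',[ (x,proj('scene',W(x,0,24)).round(1)) for x in(-46,-44)])
print(L(onz('scene',S(92,225),143+1)),L(onz('scene',S(185,273),144)))
print('pred edge ends',proj('scene',W(-22,63,48)),proj('scene',W(50,63,48)),S(185,273),S(92,225))
st()"
```

```text
[295.01386484 209.72923188] (295.375, 209.125) now stop x estimates: [(-46, array([296.4, 210.5])), (-44, array([295.7, 210.1]))]
[41.60208309 66.19729891 49.        ] [-27.55234588  64.43729324  49.        ]
pred edge ends [264.55140175 207.0204339 ] [241.30806686 194.36471023] (265.875, 207.875) (242.625, 195.875)
t 6.825 tcp [590.7 -61.9 197.7] local [ 19.2  35.2 102.7] toolx deg 8.56 z [ 0.003 -0.001 -1.   ] Floc [-0.83 -0.48 -0.45] gap -0.001
```

>>> drive_tool([
  [-0.7,0,2,0,0,0,0],
  [0,0,2,0,0,0,0],
  [0,0,1.9,0,0,0,0],
  [0,0,0,0,0,0,0],
])

```text
clock: 7.32
tcp_pos: [580.0, -63.4, 137.2]
eef_rot: [-0.0, 0.997, 0.074, -0.001]
force: [-0.0, 0.2, -0.5]
finger_gap: 0.0
grip_force: 0.0
```

```bash
python3 -c "
from h import *
st()"
```

```text
t 7.325 tcp [580.  -63.4 137.2] local [ 8.4 35.2 42.2] toolx deg 8.44 z [-0.003  0.    -1.   ] Floc [ 0.03  0.23 -0.53] gap 0.0
```

>>> drive_tool([
  [0.5,-0.5,0,0,0,0,0],
  [0,-0.4,0,0,0,0,0],
  [0,-0.4,0,0,0,0,0],
  [0,-0.4,0,0,0,0,0],
  [0,-0.4,0,0,0,0,0],
  [0,0,0,0,0,0,0],
])

```text
clock: 8.07
tcp_pos: [583.3, -40.9, 138.3]
eef_rot: [-0.0, 0.997, 0.074, -0.0]
force: [0.7, -0.4, 0.5]
finger_gap: -0.003
grip_force: 0.0
```

```bash
python3 -c "
from h import *
st()"
```

```text
t 8.075 tcp [583.3 -40.9 138.3] local [14.9 57.  43.3] toolx deg 8.5 z [-0.  0. -1.] Floc [ 0.62 -0.45  0.53] gap -0.003
```

>>> drive_tool([
  [0,-0.4,0,0,0,0,0],
  [0,-0.4,0,0,0,0,0],
  [0,-0.4,0,0,0,0,0],
  [0,-0.4,0,0,0,0,0],
  [0,0,0,0,0,0,0],
])

```text
clock: 8.7
tcp_pos: [581.1, -25.0, 138.3]
eef_rot: [-0.0, 0.997, 0.074, -0.0]
force: [0.2, 0.4, 0.0]
finger_gap: 0.0
grip_force: 0.0
```

```bash
python3 -c "
from h import *
st(); show('s4','scene',(220,140,400,290),4)"
```

```text
t 8.7 tcp [581.1 -25.  138.3] local [15.  73.1 43.3] toolx deg 8.5 z [-0.     0.001 -1.   ] Floc [0.24 0.4  0.04] gap 0.0
```

View pics/s4.png

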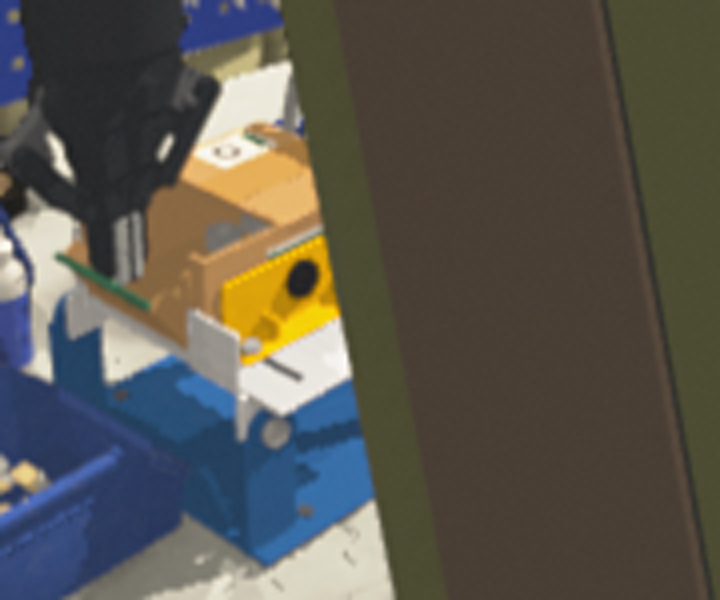

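The spout is folding outwards ahead of the fingers: green edge now (57,255)–(150,305), about 40° out.

>>> drive_tool([
  [0,-0.45,0.25,0,0,0,0],
  [0,-0.4,0.45,0,0,0,0],
  [0,-0.3,0.5,0,0,0,0],
  [0,-0.3,0.5,0,0,0,0],
  [0,-0.15,0.5,0,0,0,0],
  [0,0,0.2,0,0,0,0],
  [0,0,0,0,0,0,0],
])

```text
clock: 9.62
tcp_pos: [578.5, -9.7, 113.9]
eef_rot: [-0.0, 0.997, 0.074, -0.0]
force: [0.3, 0.3, -0.4]
finger_gap: -0.004
grip_force: 0.0
```

>>> drive_tool([
  [0,0,0.15,0,0,0,0],
  [0,0,0.1,0,0,0,0],
  [0,0,0,0,0,0,0],
])

```text
clock: 10.0
tcp_pos: [578.8, -9.8, 111.8]
eef_rot: [0.0, 0.997, 0.074, -0.0]
force: [0.1, 0.2, -0.5]
finger_gap: 0.004
grip_force: 0.1
```

```bash
python3 -c "
from h import *
st()"
```

```text
t 10.0 tcp [578.8  -9.8 111.8] local [15.  88.5 16.8] toolx deg 8.48 z [-0. -0. -1.] Floc [ 0.17  0.22 -0.45] gap 0.004
```

>>> drive_tool([
  [0,0,0.15,0,0,0,0],
  [0,0,0.1,0,0,0,0],
  [0,0,0,0,0,0,0],
])

```text
clock: 10.38
tcp_pos: [578.9, -9.8, 109.2]
eef_rot: [0.0, 0.997, 0.074, -0.0]
force: [0.0, 1.0, 0.3]
finger_gap: 0.003
grip_force: 0.1
```

>>> drive_tool([
  [0,0,0.1,0,0,0,0],
  [0,0,0,0,0,0,0],
])

```text
clock: 10.62
tcp_pos: [578.9, -9.8, 108.7]
eef_rot: [0.0, 0.997, 0.074, 0.0]
force: [-1.6, -0.6, 4.7]
finger_gap: 0.002
grip_force: 2.2
```

>>> drive_tool([
  [0,0,0.1,0,0,0,0],
  [0,0,0,0,0,0,0],
])

```text
clock: 10.88
tcp_pos: [579.0, -9.8, 108.4]
eef_rot: [0.0, 0.997, 0.074, 0.0]
force: [-2.6, 1.5, 9.2]
finger_gap: 0.002
grip_force: 4.5
```

>>> drive_tool([
  [0,0,-3,0,0,0,0],
  [0,0,-5,0,0,0,0],
  [0,0,-5,0,0,0,0],
  [-0.5,4,-1,0,0,0,0],
  [-0.5,5,0,0,0,0,0],
  [-0.5,5,0,0,0,0,0],
  [0,4,0,0,0,0,0],
  [0,2.8,0,0,0,0,0],
  [0,0,0,0,0,0,0],
])

```text
clock: 12.0
tcp_pos: [594.8, -220.0, 246.6]
eef_rot: [0.0, 0.997, 0.072, -0.0]
force: [0.6, 0.9, 0.1]
finger_gap: -0.006
grip_force: 0.0
```

```bash
python3 -c "
from h import *
st(); show('s5','scene',(220,140,400,290),4)"
```

```text
t 12.0 tcp [ 594.8 -220.   246.6] local [ 1.000e-01 -1.218e+02  1.516e+02] toolx deg 8.31 z [-0. -0. -1.] Floc [0.7  0.77 0.15] gap -0.006
```

View pics/s5.png

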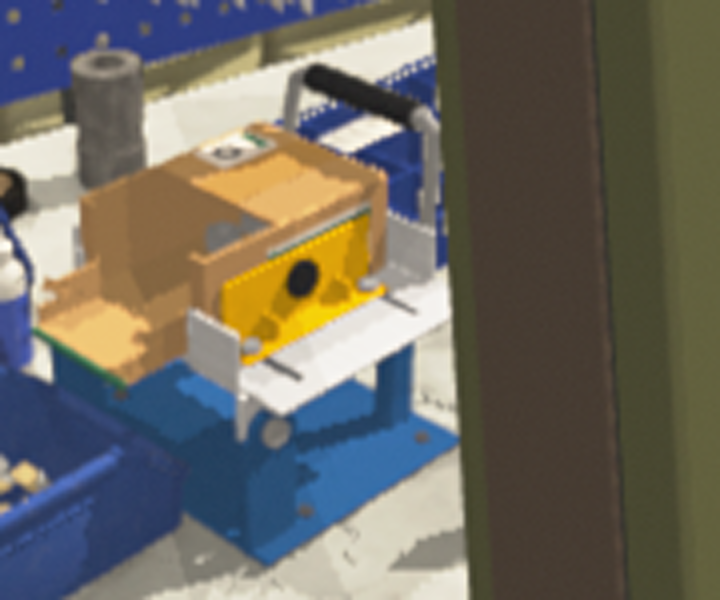

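The spout lies flat (green edge (37,330)–(125,383)), with the carton snug and the nuts still inside. Next I check its flatness by projection and lower behind the bar.

```bash
python3 -c "
from h import *
for th in (1.3,1.4,1.5,1.57): print(th,proj('scene',W(-22,63.5+46.5*np.sin(th),1.5+46.5*np.cos(th))).round(1),proj('scene',W(50,63.5+46.5*np.sin(th),1.5+46.5*np.cos(th))).round(1))
print(S(125,383),S(37,330))"
```

```text
1.3 [247.3 230.9] [224.8 216.8]
1.4 [247.1 233. ] [224.6 218.9]
1.5 [247.  235.2] [224.5 220.9]
1.57 [247.  236.6] [224.6 222.3]
(250.875, 235.375) (228.875, 222.125)
```

>>> drive_tool([
  [0,0,3,0,0,0,0],
  [0,0,3.7,0,0,0,0],
  [0,0,0,0,0,0,0],
  [0,-0.5,0,0,0,0,0],
  [0,-0.4,0,0,0,0,0],
  [0,-0.2,0,0,0,0,0],
  [0,0,0,0,0,0,0],
])

```text
clock: 12.92
tcp_pos: [593.4, -206.6, 181.2]
eef_rot: [0.0, 0.997, 0.074, 0.001]
force: [-0.5, 0.7, 0.9]
finger_gap: -0.001
grip_force: 0.0
```

```bash
python3 -c "
from h import *
st()"
```

```text
t 12.925 tcp [ 593.4 -206.6  181.2] local [   0.6 -108.4   86.2] toolx deg 8.5 z [ 0.001 -0.001 -1.   ] Floc [-0.44  0.74  0.94] gap -0.001
```

>>> drive_tool([
  [0,-0.2,0,0,0,0,0],
  [0,-0.2,0,0,0,0,0],
  [0,0,0,0,0,0,0],
])

```text
clock: 13.3
tcp_pos: [593.1, -205.2, 180.9]
eef_rot: [0.002, 0.997, 0.074, 0.001]
force: [-0.0, -7.2, -0.2]
finger_gap: -0.002
grip_force: 3.1
```

>>> drive_tool([
  [0,-0.2,-0.1,0,0,0,0],
  [0,-0.2,-0.2,0,0,0,0],
  [0,0,0,0,0,0,0],
])

```text
clock: 13.68
tcp_pos: [592.7, -202.6, 184.4]
eef_rot: [0.003, 0.997, 0.074, 0.001]
force: [-0.3, -9.4, 1.5]
finger_gap: -0.005
grip_force: 4.5
```

Contact at local y ≈ −107, and the tray is lifting. Now I follow the arc.

>>> drive_tool([
  [0,-0.4,-0.45,0,0,0,0],
  [0,-0.4,-0.45,0,0,0,0],
  [0,-0.4,-0.45,0,0,0,0],
  [0,-0.45,-0.4,0,0,0,0],
  [0,-0.45,-0.4,0,0,0,0],
  [0,-0.45,-0.4,0,0,0,0],
  [0,-0.5,-0.4,0,0,0,0],
  [0,-0.5,-0.35,0,0,0,0],
  [0,-0.5,-0.35,0,0,0,0],
  [0,0,0,0,0,0,0],
])

```text
clock: 14.92
tcp_pos: [587.0, -164.4, 223.5]
eef_rot: [0.006, 0.997, 0.074, 0.002]
force: [-3.2, -13.7, 11.3]
finger_gap: 0.001
grip_force: 8.0
```

```bash
cat >> h.py <<'E'
def tip():
    s=st();p=L(s["tcp_pos"]);y=p[1]+22;print("phi from y",np.degrees(np.radians(144.1)-np.arccos((y-60)/179)).round(1),"bar z",(179*np.sin(np.arccos((y-60)/179))-20).round(1),"tcp z",p[2].round(1))
E
python3 -c "
from h import *
tip()"
```

```text
t 14.925 tcp [ 587.  -164.4  223.5] local [  0.5 -65.7 128.5] toolx deg 8.45 z [ 0.005 -0.011 -1.   ] Floc [ -5.14 -13.12  11.28] gap 0.001
phi from y 18.7 bar z 125.9 tcp z 128.5
```

>>> drive_tool([
  [0,-0.3,-0.5,0,0,0,0],
  [0,-0.5,-0.4,0,0,0,0],
  [0,-0.55,-0.35,0,0,0,0],
  [0,-0.55,-0.35,0,0,0,0],
  [0,-0.55,-0.35,0,0,0,0],
  [0,-0.55,-0.35,0,0,0,0],
  [0,-0.55,-0.3,0,0,0,0],
  [0,0,0,0,0,0,0],
])

```text
clock: 15.92
tcp_pos: [580.8, -124.8, 247.0]
eef_rot: [0.001, 0.997, 0.074, 0.001]
force: [-2.6, -5.3, 5.9]
finger_gap: 0.0
grip_force: 3.5
```

```bash
python3 -c "
from h import *
tip()"
```

```text
t 15.925 tcp [ 580.8 -124.8  247. ] local [  0.2 -25.6 152. ] toolx deg 8.48 z [ 0.001 -0.002 -1.   ] Floc [-3.38 -4.83  5.91] gap 0.0
phi from y 33.3 bar z 147.3 tcp z 152.0
```

>>> drive_tool([
  [0,-0.5,-0.15,0,0,0,0],
  [0,-0.5,-0.15,0,0,0,0],
  [0,-0.5,-0.15,0,0,0,0],
  [0,-0.5,-0.1,0,0,0,0],
  [0,-0.5,-0.1,0,0,0,0],
  [0,-0.5,-0.1,0,0,0,0],
  [0,-0.5,-0.1,0,0,0,0],
  [0,-0.5,0,0,0,0,0],
  [0,-0.5,0,0,0,0,0],
  [0,-0.4,0,0,0,0,0],
  [0,0,0,0,0,0,0],
  [0,0,0,0,0,0,0],
])

```text
clock: 17.42
tcp_pos: [573.0, -75.1, 253.8]
eef_rot: [-0.0, 0.997, 0.074, -0.001]
force: [-0.3, -2.0, -0.2]
finger_gap: -0.001
grip_force: 0.4
```

```bash
python3 -c "
from h import *
tip(); show('s6','scene',(200,120,380,270),4)"
```

```text
t 17.425 tcp [573.  -75.1 253.8] local [ -0.3  24.7 158.8] toolx deg 8.49 z [-0.001  0.    -1.   ] Floc [-0.61 -1.89 -0.2 ] gap -0.001
phi from y 49.8 bar z 158.5 tcp z 158.8
```

View pics/s6.png

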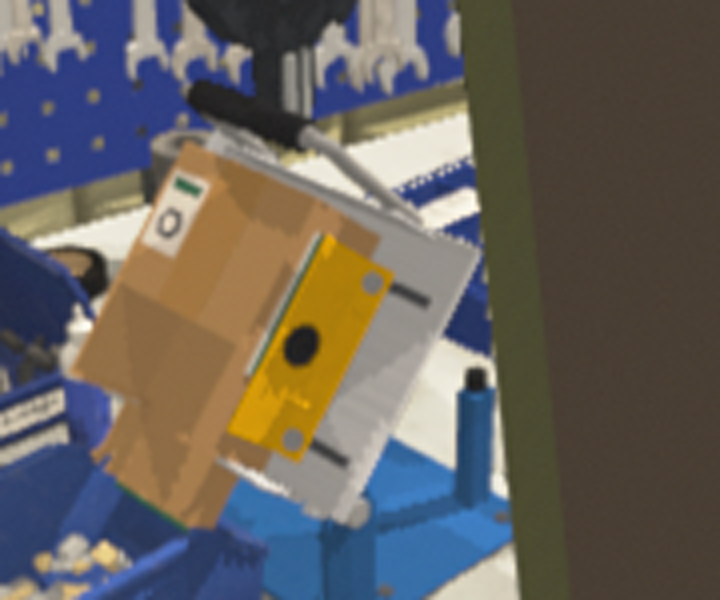

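The tray is tipped about 50°, the spout is out over the bin (edge (118,487)–(205,530)), and no nuts show on the spout. I'll tip a little further and jog to loosen any clinging nut.

>>> drive_tool([
  [0,-0.4,0,0,0,0,0],
  [0,-0.4,0,0,0,0,0],
  [0,0,0,0,0,0,0],
  [0,0.8,0,0,0,0,0],
  [0,-0.8,0,0,0,0,0],
  [0,0.8,0,0,0,0,0],
  [0,-0.8,0,0,0,0,0],
  [0,0.8,0,0,0,0,0],
  [0,-0.8,0,0,0,0,0],
  [0,0,0,0,0,0,0],
  [0,0,0,0,0,0,0],
  [0,0,0,0,0,0,0],
])

```text
clock: 18.98
tcp_pos: [572.3, -67.2, 254.3]
eef_rot: [-0.0, 0.997, 0.074, 0.0]
force: [-0.2, -1.1, 0.7]
finger_gap: 0.004
grip_force: 0.3
```

```bash
python3 -c "
from h import *
tip()
import cv2
a=env.snapshot('top')['img'][150:250,180:300,::-1];b=env.snapshot('scene')['img'][200:310,150:270,::-1]
f=lambda i:cv2.resize(i,(400,360),interpolation=cv2.INTER_CUBIC)
cv2.imwrite('pics/s7.png',np.hstack([f(a),f(b)]))"
```

```text
t 18.975 tcp [572.3 -67.2 254.3] local [  0.2  32.6 159.3] toolx deg 8.49 z [-0.  0. -1.] Floc [-0.4  -1.01  0.72] gap 0.004
phi from y 52.4 bar z 158.9 tcp z 159.3
```

View pics/s7.png

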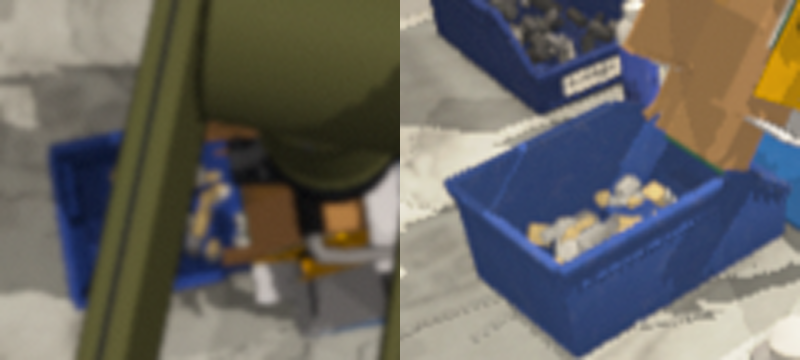

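>>> drive_tool([
  [0,1.2,0,0,0,0,0],
  [0,-1.2,0,0,0,0,0],
  [0,0,0,0,0,0,0],
  [0,1.2,0,0,0,0,0],
  [0,-1.2,0,0,0,0,0],
  [0,0,0,0,0,0,0],
  [0,0,0,0,0,0,0],
])

```text
clock: 19.95
tcp_pos: [572.2, -67.4, 254.3]
eef_rot: [0.0, 0.997, 0.074, -0.0]
force: [-0.5, -0.8, -1.2]
finger_gap: 0.002
grip_force: 0.3
```

>>> drive_tool([
  [0,0.5,0,0,0,0,0],
  [0,0.5,0,0,0,0,0],
  [0,0.5,0,0,0,0,0],
  [0,0.5,0,0,0,0,0],
  [0,0.5,0.1,0,0,0,0],
  [0,0.5,0.15,0,0,0,0],
  [0,0.5,0.15,0,0,0,0],
  [0,0.5,0.2,0,0,0,0],
  [0,0.5,0.2,0,0,0,0],
  [0,0.5,0.2,0,0,0,0],
  [0,0.5,0.25,0,0,0,0],
  [0,0,0,0,0,0,0],
])

```text
clock: 21.45
tcp_pos: [580.6, -122.3, 241.6]
eef_rot: [0.0, 0.997, 0.074, 0.0]
force: [0.6, -2.8, 1.8]
finger_gap: 0.001
grip_force: 1.6
```

```bash
python3 -c "
from h import *
tip()"
```

```text
t 21.45 tcp [ 580.6 -122.3  241.6] local [  0.3 -23.1 146.6] toolx deg 8.45 z [ 0. -0. -1.] Floc [ 0.17 -2.86  1.83] gap 0.001
phi from y 34.1 bar z 148.2 tcp z 146.6
```

>>> drive_tool([
  [0,0.48,0.2,0,0,0,0],
  [0,0.48,0.2,0,0,0,0],
  [0,0.48,0.2,0,0,0,0],
  [0,0.48,0.22,0,0,0,0],
  [0,0.48,0.24,0,0,0,0],
  [0,0.48,0.26,0,0,0,0],
  [0,0.5,0.34,0,0,0,0],
  [0,0.5,0.34,0,0,0,0],
  [0,0.5,0.36,0,0,0,0],
  [0,0.5,0.36,0,0,0,0],
  [0,0,0,0,0,0,0],
])

```text
clock: 22.82
tcp_pos: [587.7, -170.6, 214.3]
eef_rot: [0.0, 0.997, 0.074, -0.0]
force: [-0.3, -3.1, -1.5]
finger_gap: -0.004
grip_force: 1.4
```

```bash
python3 -c "
from h import *
tip()"
```

```text
t 22.825 tcp [ 587.7 -170.6  214.3] local [  0.3 -71.9 119.3] toolx deg 8.45 z [-0. -0. -1.] Floc [-0.7  -3.05 -1.46] gap -0.004
phi from y 16.2 bar z 121.3 tcp z 119.3
```

>>> drive_tool([
  [0,0.45,0.4,0,0,0,0],
  [0,0.45,0.4,0,0,0,0],
  [0,0.45,0.4,0,0,0,0],
  [0,0.45,0.42,0,0,0,0],
  [0,0.4,0.42,0,0,0,0],
  [0,0.4,0.42,0,0,0,0],
  [0,0.3,0.3,0,0,0,0],
  [0,0.3,0.3,0,0,0,0],
  [0,0.2,0.2,0,0,0,0],
  [0,0.2,0.1,0,0,0,0],
  [0,0,0,0,0,0,0],
])

```text
clock: 24.2
tcp_pos: [592.9, -205.4, 181.2]
eef_rot: [-0.0, 0.997, 0.074, 0.0]
force: [-0.5, -2.2, -0.4]
finger_gap: -0.0
grip_force: 1.0
```

```bash
python3 -c "
from h import *
tip()"
```

```text
t 24.2 tcp [ 592.9 -205.4  181.2] local [   0.4 -107.1   86.2] toolx deg 8.48 z [ 0.  0. -1.] Floc [-0.77 -2.08 -0.39] gap -0.0
phi from y -0.1 bar z 84.8 tcp z 86.2
```

>>> drive_tool([
  [0,0.2,0,0,0,0,0],
  [0,0.2,0,0,0,0,0],
  [0,1,0,0,0,0,0],
  [0,1.5,0,0,0,0,0],
  [0,0,-3,0,0,0,0],
  [0,3,-4,0,0,0,0],
  [0,5,0,0,0,0,0],
  [-1,5,0,0,0,0,0],
  [-2,5,0,0,0,0,0],
  [-4,4,0,0,0,0,0],
  [-4,4,0,0,0,0,0],
  [-4,4,0,0,0,0,0],
])

```text
clock: 25.7
tcp_pos: [491.4, -555.7, 250.7]
eef_rot: [0.0, 0.997, 0.074, 0.0]
force: [0.7, -0.5, -0.1]
finger_gap: -0.001
grip_force: 0.0
```

>>> drive_tool([
  [-4,4,0,0,0,0,0],
  [-4,4,0,0,0,0,0],
  [-4,4,0,0,0,0,0],
  [-3,2,0,0,0,0,0],
  [0,0,0,0,0,0,0],
])

```text
clock: 26.32
tcp_pos: [361.1, -717.1, 250.0]
eef_rot: [0.0, 0.997, 0.071, -0.001]
force: [0.0, 0.3, -0.9]
finger_gap: 0.002
grip_force: 0.0
```

Run:
```python
from h import *
import cv2
st()
for n in("top","scene"):
    a=env.snapshot(n)["img"][:,:,::-1].copy();b=cv2.imread(f"pics/{n}0.png");cv2.imwrite(f"pics/{n}1.png",a)
    d=cv2.absdiff(a,b).max(2)
    r=(195,182,266,232) if n=="top" else (165,230,266,305)
    x0,y0,x1,y1=r
    m=(d[y0:y1,x0:x1]>40).astype(np.uint8)
    k,l,s,c=cv2.connectedComponentsWithStats(m)
    print(n,"bin diffs",[(tuple((c[i]+[x0,y0]).round(1)),int(s[i,4]),a[y0:y1,x0:x1][l==i].mean(0).round().tolist()) for i in range(1,k) if s[i,4]>4])
# downsampled saturation of the notch region, now vs before
for n in("top","scene"):
    a=cv2.imread(f"pics/{n}1.png");b=cv2.imread(f"pics/{n}0.png")
    pts=[W(x,y,2) for x,y in((-28,18),(54,18),(54,60),(-28,60))]
    q=np.array([proj(n,p) for p in pts]);print(n,q.round())
    x0,y0=q.min(0).astype(int);x1,y1=q.max(0).astype(int)
    for im in(b,a):
        h=cv2.cvtColor(im[y0:y1,x0:x1],cv2.COLOR_BGR2HSV);print((h[::2,::2,1]).tolist() if 0 else ((h[...,1]<70)).sum())
```

```text
t 26.325 tcp [ 361.1 -717.1  250. ] local [-303.7 -579.5  155. ] toolx deg 8.17 z [-0.001 -0.    -1.   ] Floc [ 0.05  0.28 -0.92] gap 0.002
top bin diffs [((np.float64(257.6), np.float64(200.5)), 493, [74.0, 124.0, 169.0]), ((np.float64(229.4), np.float64(201.7)), 45, [69.0, 69.0, 72.0]), ((np.float64(228.2), np.float64(215.8)), 5, [128.0, 157.0, 174.0]), ((np.float64(237.2), np.float64(217.1)), 18, [80.0, 80.0, 83.0]), ((np.float64(228.1), np.float64(222.4)), 21, [75.0, 71.0, 72.0]), ((np.float64(233.5), np.float64(231.0)), 6, [86.0, 78.0, 79.0])]
scene bin diffs [((np.float64(250.3), np.float64(232.1)), 101, [91.0, 136.0, 162.0]), ((np.float64(211.0), np.float64(233.0)), 14, [172.0, 107.0, 84.0]), ((np.float64(204.0), np.float64(265.0)), 5, [114.0, 116.0, 121.0]), ((np.float64(212.4), np.float64(268.9)), 27, [134.0, 138.0, 142.0]), ((np.float64(245.2), np.float64(297.9)), 526, [129.0, 141.0, 145.0])]
top [[289. 214.]
 [284. 181.]
 [267. 184.]
 [272. 217.]]
7
0
scene [[284. 220.]
 [258. 205.]
 [243. 212.]
 [269. 228.]]
285
94
```

Run:
```python
import cv2,numpy as np
def dump(n,x0,y0,x1,y1):
    A=[]
    for k in(0,1):
        im=cv2.imread(f"pics/{n}{k}.png")[y0:y1,x0:x1].astype(int)
        A.append((im.max(2)-im.min(2)<28))
    print(n,x0,y0)
    for r in range(y1-y0): print("%3d "%(y0+r)+"".join(".o#N"[(2 if b else 0)+(1 if a else 0)] if not(a and not b) else "o" for a,b in zip(A[0][r],A[1][r])).replace("#","N").replace("@","g"))
dump("top",196,186,268,234)
dump("scene",238,190,290,232)
dump("scene",172,240,268,296)
```

```text
top 196 186
186 NNNNNNNNNNNNNNNNNN....................................NNNNNNN.......oo..
187 NNNNNNNNNNNN.........................................NNN............ooo.
188 NNNNNNNN............................................NN..............ooo.
189 NNN.................................................N................oo.
190 ...................................................NN...................
191 ...................................................NN...................
192 ...................................................NN...................
193 ....................................NNN.............N...................
194 ...................................NNNNNNoNNN.......N.................o.
195 ..................NNNNN.......NN...NN.NNNNNNNN......N..................o
196 .................NN..NNNN...NNNNN..NN.NNNNNNNNNNNN..N...................
197 ................NN.....NNN.NNNNNNN.NNNNNNNNNNNNNNNN.N...................
198 ................N.......NNNNNNNNNNN.NNNNNNNNNN...oNNNN..................
199 ................N.......NNNNNNNNNNN.NNNNNNNNN.....NNNN..................
200 ......
[... 9985 characters left out ...]
NNNNNN........................................................NNNNNNNNNNNNNNNNNNNNNNNNNNNNNNNN
290 NNNNNNNNN.....................................................NNNNNNNNNNNNNNNNNNNNNNNNNNNNNNNNNN
291 NNNNNNNNNN..................................................NNNNNNNNNNNNNNNNNNNNNNNNNNNNNNNNNNNN
292 NNNNNNNNNNN................................................NNNNNNNNNNNNNNNNNNNNNNNNNNNNNNNNNNNNN
293 NNNNNNNNNNNNN............................................NNNNNNNNNNNNNNNNNNNNNNNNNNNNNNNNNNNNNNN
294 NNNNNNNNNNNNNN.........................................oNNNNNNNNNNNNNNNNNNNNNNNNNNNNNNNNNNNNNNNN
295 NNNNNNNNNNNNNNN.......................................NNNNNNNNNNNNNNNNNNNNNNNNNNNNNNNNNNNNNNNNNN
```

Run:
```python
import cv2,numpy as np
def dump(n,x0,y0,x1,y1):
    a,b=[cv2.imread(f"pics/{n}{k}.png")[y0:y1,x0:x1].astype(int) for k in(0,1)]
    d=abs(a-b).max(2)>22; g=(b.max(2)-b.min(2)<35); m=d&g
    print(n,x0,y0,m.sum())
    for r in range(y1-y0): print("%3d "%(y0+r)+"".join("n" if p else ("c" if q else ("g" if h else ".")) for p,q,h in zip(m[r],d[r],g[r])))
dump("top",212,190,258,230)
dump("scene",190,248,236,284)
for n in("top","scene"):
    a,b=[cv2.imread(f"pics/{n}{k}.png").astype(int) for k in(0,1)]
    m=(abs(a-b).max(2)>40).astype(np.uint8);k,l,s,c=cv2.connectedComponentsWithStats(m)
    print(n,[s[i].tolist() for i in range(1,k) if s[i,4]>12])
```

```text
top 212 190 212
190 .................ggggggg...........gnccccccccc
191 .................ggg...............nnccccccccc
192 ...........gg......................gnccccccccc
193 ...................ggggg...g.......gnccccccccc
194 ...gg..............ggggggggggg.....gnccccccccc
195 .ggggggg.....gggg.ggg.ggggggggg....gnccccccccc
196 .gg..gggg..gggnnggggggggggggggggggggnccccccccc
197 gg.....gggggnnnnngggggggggggggggggggnncccccccc
198 g.......ggggnnnnnngggggggggggg...ggggncccccccc
199 g......gggggnnnnnngggggggggggg...ggggncccccccc
200 gg...ggggggggnnnnnnggggggggggggggggggncccccccc
201 .gggggggggggggnnnnnnnnnggggggggggggggncccccccc
202 ..gggggggggg..gnnnnnnnnnngggggg...gggncccccccc
203 ...ggggggg.....gnnnnnnnnnngggg....ggggnccccccc
204 .....gggg......gnnnnnnnnngggg....gggggnccccccc
205 .....gg......ggggnnnnc...ggg....ggggggnccccccc
206 .....g....gggggggnnnnn...ggg...gggg...nccccccc
207 ....ggg...gggggggnnnnnnggggg...ggg....nccccccc
208 .gggggg..ggggggggggnnnnggggg...gg.....gncccccc
209 gggg...ggggggnnngggg.gggggg....gg.....ggcccccc
210 g......gggggnnnngg.....gggg....gg.....gncccccc
211 gg...gggg
[... 3419 characters left out ...]
79], [529, 55, 31, 10, 212], [525, 66, 33, 11, 236], [522, 77, 31, 13, 227], [553, 81, 7, 20, 44], [519, 89, 37, 12, 245], [516, 100, 38, 15, 255], [554, 102, 6, 15, 60], [425, 105, 5, 11, 15], [455, 111, 98, 203, 5945], [408, 144, 9, 28, 40], [276, 171, 18, 13, 107], [275, 172, 63, 71, 1686], [227, 178, 42, 59, 905], [396, 182, 9, 28, 29], [263, 184, 28, 23, 136], [246, 196, 26, 16, 80], [367, 212, 29, 21, 331], [379, 214, 53, 165, 214], [209, 232, 5, 4, 14], [22, 244, 330, 176, 18264], [209, 265, 7, 10, 27], [478, 309, 13, 8, 31], [358, 313, 7, 21, 24], [500, 324, 6, 7, 22], [416, 330, 28, 59, 88], [345, 352, 94, 68, 2272], [456, 360, 5, 4, 15], [445, 396, 5, 5, 13], [0, 402, 14, 18, 179]]
```

Every grey pixel seen in the notch is gone and about four nut-sized blobs are new in the bin; the rest may be hidden by the spout or among the old parts. There are 37 s left, so a second tip with a stronger jog is cheap insurance.

>>> drive_tool([
  [2,-3,0,0,0,0,0],
  [3.2,-4.8,0,0,0,0,0],
  [3.2,-4.8,0,0,0,0,0],
  [3.2,-4.8,0,0,0,0,0],
  [3.2,-4.8,0,0,0,0,0],
  [3.2,-4.8,0,0,0,0,0],
  [3.2,-4.8,0,0,0,0,0],
  [3.2,-4.8,0,0,0,0,0],
  [3.2,-4.8,0,0,0,0,0],
  [2.8,-3.8,0,0,0,0,0],
  [0,0,0,0,0,0,0],
])

```text
clock: 27.8
tcp_pos: [601.1, -216.7, 251.5]
eef_rot: [-0.001, 0.997, 0.077, 0.001]
force: [0.7, 0.2, 0.9]
finger_gap: -0.0
grip_force: 0.0
```

```bash
python3 -c "
from h import *
st()"
```

```text
t 27.8 tcp [ 601.1 -216.7  251.5] local [   6.9 -119.5  156.5] toolx deg 8.88 z [ 0.001  0.001 -1.   ] Floc [0.74 0.05 0.95] gap -0.0
```

>>> drive_tool([
  [-0.3,0,3.5,0,0,0,0],
  [0,0,3.3,0,0,0,0],
  [0,0,0,0,0,0,0],
  [0,-0.6,0,0,0,0,0],
  [0,-0.4,0,0,0,0,0],
  [0,-0.2,0,0,0,0,0],
  [0,-0.2,0,0,0,0,0],
  [0,0,0,0,0,0,0],
])

```text
clock: 28.8
tcp_pos: [594.4, -208.3, 183.3]
eef_rot: [0.0, 0.997, 0.074, 0.0]
force: [0.1, -0.5, 0.3]
finger_gap: -0.003
grip_force: 0.0
```

```bash
python3 -c "
from h import *
tip()"
```

```text
t 28.8 tcp [ 594.4 -208.3  183.3] local [   1.4 -110.2   88.3] toolx deg 8.49 z [ 0. -0. -1.] Floc [ 0.04 -0.49  0.31] gap -0.003
phi from y -1.8 bar z 80.4 tcp z 88.3
```

>>> drive_tool([
  [0,-0.3,0.3,0,0,0,0],
  [0,-0.3,0,0,0,0,0],
  [0,-0.4,-0.45,0,0,0,0],
  [0,-0.4,-0.5,0,0,0,0],
  [0,-0.4,-0.5,0,0,0,0],
  [0,-0.4,-0.5,0,0,0,0],
  [0,-0.45,-0.45,0,0,0,0],
  [0,-0.45,-0.45,0,0,0,0],
  [0,-0.45,-0.45,0,0,0,0],
  [0,-0.5,-0.4,0,0,0,0],
  [0,-0.5,-0.4,0,0,0,0],
  [0,-0.5,-0.4,0,0,0,0],
])

```text
clock: 30.3
tcp_pos: [587.2, -160.8, 225.9]
eef_rot: [0.002, 0.997, 0.074, 0.0]
force: [-1.2, -5.7, 2.9]
finger_gap: -0.002
grip_force: 3.0
```

```bash
python3 -c "
from h import *
tip()"
```

```text
t 30.3 tcp [ 587.2 -160.8  225.9] local [  1.2 -62.1 130.9] toolx deg 8.46 z [ 0.001 -0.004 -1.   ] Floc [-2.07 -5.45  2.9 ] gap -0.002
phi from y 20.1 bar z 128.4 tcp z 130.9
```

>>> drive_tool([
  [0,-0.5,-0.35,0,0,0,0],
  [0,-0.5,-0.33,0,0,0,0],
  [0,-0.55,-0.32,0,0,0,0],
  [0,-0.55,-0.3,0,0,0,0],
  [0,-0.55,-0.27,0,0,0,0],
  [0,-0.55,-0.24,0,0,0,0],
  [0,-0.55,-0.22,0,0,0,0],
  [0,-0.55,-0.2,0,0,0,0],
  [0,-0.55,-0.16,0,0,0,0],
  [0,-0.55,-0.13,0,0,0,0],
  [0,-0.55,-0.1,0,0,0,0],
  [0,-0.55,-0.08,0,0,0,0],
])

```text
clock: 31.8
tcp_pos: [577.8, -94.5, 252.7]
eef_rot: [0.001, 0.997, 0.074, 0.001]
force: [0.8, -1.9, 2.8]
finger_gap: 0.001
grip_force: 1.4
```

>>> drive_tool([
  [0,-0.55,0,0,0,0,0],
  [0,-0.55,0,0,0,0,0],
  [0,-0.55,0,0,0,0,0],
  [0,-0.55,0,0,0,0,0],
  [0,-0.55,0,0,0,0,0],
  [0,-0.4,0,0,0,0,0],
  [0,0,0,0,0,0,0],
])

```text
clock: 32.67
tcp_pos: [572.4, -62.5, 251.9]
eef_rot: [-0.0, 0.997, 0.074, -0.0]
force: [-0.9, -0.4, 0.2]
finger_gap: 0.001
grip_force: 0.3
```

```bash
python3 -c "
from h import *
tip()"
```

```text
t 32.675 tcp [572.4 -62.5 251.9] local [  1.   37.2 156.9] toolx deg 8.51 z [-0.001  0.    -1.   ] Floc [-0.91 -0.22  0.16] gap 0.001
phi from y 53.9 bar z 159.0 tcp z 156.9
```

>>> drive_tool([
  [0,1.5,0,0,0,0,0],
  [0,-1.7,0,0,0,0,0],
  [0,0,0,0,0,0,0],
  [0,1.7,0,0,0,0,0],
  [0,-1.7,0,0,0,0,0],
  [0,0,0,0,0,0,0],
  [0,1.7,0,0,0,0,0],
  [0,-1.7,0,0,0,0,0],
  [0,0,0,0,0,0,0],
  [0,0,0,0,0,0,0],
  [0,0,0,0,0,0,0],
  [0,0.2,0,0,0,0,0],
])

```text
clock: 34.17
tcp_pos: [572.6, -63.1, 251.9]
eef_rot: [-0.0, 0.997, 0.074, -0.0]
force: [0.8, 0.1, -0.7]
finger_gap: -0.0
grip_force: 0.3
```

>>> drive_tool([
  [0,0.5,0,0,0,0,0],
  [0,0.5,0,0,0,0,0],
  [0,0.5,0,0,0,0,0],
  [0,0.5,0,0,0,0,0],
  [0,0.5,0.05,0,0,0,0],
  [0,0.5,0.1,0,0,0,0],
  [0,0.5,0.12,0,0,0,0],
  [0,0.5,0.14,0,0,0,0],
  [0,0.5,0.16,0,0,0,0],
  [0,0.5,0.18,0,0,0,0],
  [0,0.5,0.2,0,0,0,0],
  [0,0.5,0.2,0,0,0,0],
])

```text
clock: 35.67
tcp_pos: [581.9, -123.1, 240.7]
eef_rot: [0.0, 0.997, 0.074, 0.0]
force: [1.0, -3.5, 3.0]
finger_gap: 0.002
grip_force: 1.5
```

```bash
python3 -c "
from h import *
tip()"
```

```text
t 35.675 tcp [ 581.9 -123.1  240.7] local [  1.5 -24.  145.7] toolx deg 8.48 z [ 0.001 -0.001 -1.   ] Floc [ 0.52 -3.64  2.98] gap 0.002
phi from y 33.8 bar z 147.9 tcp z 145.7
```

Same place as the first time, so I repeat the proven lowering.

>>> drive_tool([
  [0,0.48,0.2,0,0,0,0],
  [0,0.48,0.2,0,0,0,0],
  [0,0.48,0.2,0,0,0,0],
  [0,0.48,0.22,0,0,0,0],
  [0,0.48,0.24,0,0,0,0],
  [0,0.48,0.26,0,0,0,0],
  [0,0.5,0.34,0,0,0,0],
  [0,0.5,0.34,0,0,0,0],
  [0,0.5,0.36,0,0,0,0],
  [0,0.5,0.36,0,0,0,0],
  [0,0,0,0,0,0,0],
])

```text
clock: 37.05
tcp_pos: [588.5, -171.2, 212.8]
eef_rot: [0.0, 0.997, 0.074, -0.0]
force: [0.7, -3.8, -1.5]
finger_gap: -0.003
grip_force: 1.4
```

>>> drive_tool([
  [0,0.45,0.4,0,0,0,0],
  [0,0.45,0.4,0,0,0,0],
  [0,0.45,0.4,0,0,0,0],
  [0,0.45,0.42,0,0,0,0],
  [0,0.4,0.42,0,0,0,0],
  [0,0.4,0.42,0,0,0,0],
  [0,0.3,0.3,0,0,0,0],
  [0,0.3,0.3,0,0,0,0],
  [0,0.2,0.2,0,0,0,0],
  [0,0.2,0.1,0,0,0,0],
  [0,0.2,0,0,0,0,0],
  [0,0.3,0,0,0,0,0],
])

```text
clock: 38.55
tcp_pos: [594.8, -210.6, 180.0]
eef_rot: [-0.0, 0.997, 0.074, 0.0]
force: [0.0, -0.9, 0.1]
finger_gap: 0.0
grip_force: 0.0
```

>>> drive_tool([
  [0,1,0,0,0,0,0],
  [0,1.5,0,0,0,0,0],
  [0,0,-3,0,0,0,0],
  [0,3,-4,0,0,0,0],
  [0,5,0,0,0,0,0],
  [-1,5,0,0,0,0,0],
  [-2,5,0,0,0,0,0],
  [-4,4,0,0,0,0,0],
  [-4,4,0,0,0,0,0],
  [-4,4,0,0,0,0,0],
  [-4,4,0,0,0,0,0],
  [-4,4,0,0,0,0,0],
])

```text
clock: 40.05
tcp_pos: [425.1, -648.1, 249.6]
eef_rot: [0.0, 0.997, 0.074, 0.0]
force: [0.3, -0.6, 0.6]
finger_gap: 0.003
grip_force: 0.0
```

>>> drive_tool([
  [-4,4,0,0,0,0,0],
  [-3,2,0,0,0,0,0],
  [0,0,0,0,0,0,0],
])

```text
clock: 40.42
tcp_pos: [362.3, -718.7, 248.7]
eef_rot: [0.0, 0.997, 0.071, -0.001]
force: [0.3, 0.7, -0.7]
finger_gap: 0.0
grip_force: 0.0
```

Run:
```python
from h import *
import cv2
st()
for n in("top","scene"): cv2.imwrite(f"pics/{n}2.png",env.snapshot(n)["img"][:,:,::-1])
for n,r in(("top",(190,160,350,280)),("scene",(160,140,350,310))):
    x0,y0,x1,y1=r
    a,b=[cv2.imread(f"pics/{n}{k}.png")[y0:y1,x0:x1].astype(int) for k in(1,2)]
    m=(abs(a-b).max(2)>25).astype(np.uint8);k,l,s,c=cv2.connectedComponentsWithStats(m)
    print(n,"1->2",[((s[i,:4]+[x0,y0,0,0]).tolist(),int(s[i,4]),a[l==i].mean(0).round().tolist(),b[l==i].mean(0).round().tolist()) for i in range(1,k) if s[i,4]>4])
# pad and spout edge now
hsv=cv2.cvtColor(cv2.imread("pics/scene2.png"),cv2.COLOR_BGR2HSV)
m=cv2.inRange(hsv,(50,90,40),(85,255,200));k,l,s,c=cv2.connectedComponentsWithStats(m)
print("green",[s[i].tolist() for i in range(1,k) if s[i,4]>8 and 200<s[i,0]<360])
```

```text
t 40.425 tcp [ 362.3 -718.7  248.7] local [-302.7 -581.2  153.7] toolx deg 8.18 z [-0.001 -0.    -1.   ] Floc [ 0.43  0.65 -0.71] gap 0.0
top 1->2 [([234, 256, 4, 3], 7, [139.0, 153.0, 157.0], [110.0, 121.0, 124.0])]
scene 1->2 [([307, 250, 5, 2], 5, [151.0, 99.0, 52.0], [116.0, 78.0, 43.0]), ([283, 284, 2, 3], 5, [148.0, 163.0, 166.0], [182.0, 200.0, 204.0]), ([289, 285, 3, 3], 6, [143.0, 157.0, 161.0], [171.0, 188.0, 192.0])]
green [[232, 226, 17, 12, 25]]
```

The second tip changed nothing in the bin, stand or carton, so the first tip poured every nut that would come. I'm handing in.

```bash
python3 -c "
from station import env
print(env.close_job())"
```

```text
the job is handed in; nothing more can be done
None
```

I've handed the job in: the carton is snug, the spout is flat, the tray is back on its rest, and the bin and bottles weren't disturbed. I couldn't count all six nuts in the bin: about four showed as new grey shapes, and a second tip with a stronger jog brought out no more.

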